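# Close up the pedal bin's linkage bay and try the pedal

## Task

An offcut of wood has dropped into the open linkage bay of the pedal bin: lift it out and leave it in the plywood tray. Then shut the bay's flap and lock it, pressing its slotted stud down and turning it a quarter turn clockwise until it springs into its catch. Last, press the pedal right down so that the bin's lid rises fully, hold it there for a moment, then ease it slowly back up so the lid does not bang, and leave everything shut and everything else on the bench undisturbed.

Things in the scene. Friction and masses are not known exactly. Their poses are not given: they have to be found in the camera images.
- unit: The pedal bin, a fixed grey steel unit; front to -x, origin on the table. Right (-y): a low open linkage bay, outside x -80 to 80, y -220 to -20 mm, 50 mm high, walls and floor 5 mm. Left: the bin, x -45 to 105, y 20 to 170 mm, 114 mm high over its lid. In the bay stands the stud's steel catch plate, 44 mm square, centred at x 40, y -60 mm, top 44 mm high.
- flap_hinge (a point): Middle of the flap's hinge line, along the unit's y axis at the top of the bay's front wall (unit x -80, y -120, z 52 mm). Its axes are the unit's.
- flap (a joint): Angle of the bay's flap (rad): 0 shut; at the start 1.62 to 1.85, standing up, leaning towards the robot; end stop 2.1. An aluminium plate 160 mm from hinge to free edge, 200 mm wide, 5 mm thick, outer face 3 mm above the hinge line when shut. A stiff hinge: it stays where left; 3 to 6 N at 110 mm moves it. Shut it by pushing its outer (robot) side, near the free edge, over, then down.
- stud_top (a point): Top centre of the steel stud's head, on its axis; x along the slot, z out of the flap. The flap carries it, 120 mm from the hinge line, 60 mm left (+y) of the flap's middle. Head: a 68 mm round flange and on it two parallel cheeks 24 mm high, 60 mm long, 18 mm over both, a 5 mm slot between. The point is level with the cheeks' tops, 41 mm off the flap's outer face while unlocked.
- stud (a joint): Turn of the stud (rad): 0 at the start with the slot along the unit's x axis, grows clockwise seen from above; in the catch it is about 1.57, end stop 1.66. With the flap shut it can turn only while pressed down.
- stud_push (a joint): How far the stud is pressed into the flap (m): 0 free, 0.007 needed to turn it, 0.010 end stop. A spring pushes it out with 5 N at 0, 13 N at 0.010. When turned 1.57 and let go it springs up into the catch and rests at about 0.003; that locks the flap.
- pedal_pad (a point): Middle of the top of the pedal's black rubber pad, 55 mm by 64 mm, in front of the bin (at rest at unit x -137, y 95, z 72 mm). The pedal turns about a line along unit y, 92 mm behind and 8 mm below this point; its pad's middle goes 29 mm down at full travel. It takes about 5 to 9 N there.
- pedal (a joint): Pedal angle (rad): 0 up, 0.32 fully down (end stop). Springs back up when let go.
- lid (a joint): Angle of the bin's lid (rad), 3.2 times the pedal's: 0 shut, 1.02 fully up. Hinged along its far edge. It bangs if it falls faster than about 2.5 rad/s, that is if the pad rises faster than about 70 mm/s.
- offcut_center (a point): Centre of the wooden offcut, a block 85 mm long (its x), 32 mm thick (its y) and 60 mm high, standing on the bay's floor beside the catch plate, clear of the walls, top 65 mm above the table. Grasp across its thickness.
- tray: Empty plywood tray, fixed, 190 mm (x) by 140 mm (y), 40 mm high, walls and floor 6 mm; origin at the centre of its underside. It stands left or right of the unit.
- bowl: White bowl, 124 mm across, 75 mm high, standing on the other side from the tray. Leave it alone. Origin at its underside.
- toy: Tin toy robot, 109 mm high and 70 mm wide, standing left of the pedal towards the robot. Leave it alone. Origin at its underside.
- jar: Amber jar with steel cap, 56 mm across, 75 mm high, in front of the bay. Leave it alone. Origin at its underside.
Things that resemble listed ones, but are neither listed nor needed, are in the scene too. Of the things like the part that bears offcut_center, leave any that is green; of the rest the smaller one is meant.

How it is judged:
On the way, in this order (a step that is already met when the one before it is completed fails the run):
1. the offcut lies in the tray, let go (x of offcut_center in the frame of tray between -0.095 and 0.095 m and y of offcut_center in the frame of tray between -0.07 and 0.07 m and height (world z) of offcut_center below 0.06 m and contact force between the fingers and offcut below 0.1 N), for 0.2 s.
2. the flap is shut (value of joint flap below 0.05 rad), for 0.1 s.
3. the stud sits in its catch, let go (value of joint stud above 1.4 rad and value of joint stud_push between 0.0015 and 0.0055 m and value of joint flap below 0.05 rad and contact force between the fingers and stud below 0.1 N), for 0.2 s.
4. the pedal is held down with the lid fully up (value of joint lid above 0.9 rad), for 0.2 s.
At the end, for the whole second after the job is handed in: The offcut lies at rest in the tray (centre within its outline, below 60 mm); the flap is shut (under 0.05 rad), the stud is turned at least 1.4 rad and sits in its catch (1.5 to 5.5 mm in); the lid is down (under 0.06 rad) and the pedal up (under 0.03 rad) (x of offcut_center in the frame of tray between -0.095 and 0.095 m and y of offcut_center in the frame of tray between -0.07 and 0.07 m and height (world z) of offcut_center below 0.06 m and linear speed of offcut below 0.02 m/s and value of joint flap below 0.05 rad and value of joint stud above 1.4 rad and value of joint stud_push between 0.0015 and 0.0055 m and value of joint lid below 0.06 rad and value of joint pedal below 0.03 rad); the robot touches nothing.
It fails at once if the lid falls with a bang (faster than 2.5 rad/s) (velocity of joint lid below -2.5 rad/s).
It fails at once if the toy robot is shoved or tipped (distance of toy from where it was at the start of the episode above 0.03 m or angle between toy's own z axis and vertical above 0.4 rad).
It fails at once if the bowl is shoved or tipped (distance of bowl from where it was at the start of the episode above 0.03 m or angle between bowl's own z axis and vertical above 0.4 rad).
It fails at once if the jar is shoved or tipped (distance of jar from where it was at the start of the episode above 0.03 m or angle between jar's own z axis and vertical above 0.4 rad).
It also fails if it takes over 67 s, if anything falls off the work surface, if the arm or the gripper's body presses on something with over 40 N, if the wrist force passes 120 N, or if a joint passes its speed limit or range.

## Robot

A 6-joint arm with a two-finger parallel gripper is mounted at the origin on the work surface. World frame = base frame: x ahead of the robot, y to its left, z up, the work surface at z = 0. Lengths are in m, angles in rad, forces in N, time in s.
With the tool pointing down it reaches from about 0.325 to 0.9 m from the base axis. Payload 3.5 kg.
Tool frame: the origin (TCP) lies on the centre line of the jaws, within the pads' length; the fingertips stand 25 mm ahead of it and the grasp point (between the pads) lies 6 mm ahead of it; z points along the fingers, y is the line along which they close (so a half turn about z gives the same grasp; the last joint's range is limited). The gripper opens to 85 mm and grips with 20 to 120 N. Pads are 22 mm wide; open, the fingers measure 114 mm over their backs; the gripper's body (76 mm by 85 mm) begins 54 mm behind the grasp point. The pads swing forward as they close: fully open they stand 13 mm farther back than shut.
Start: joints at [-1.207, 0.276, -0.026, 1.268, 0, 1.467], TCP at [0.281, -0.558, 0.232] pointing down, gripper open.
Joint ranges: [-3.12, 3.12], [-0.85, 1.88], [-1.08, 1.24], [-1.95, 2.15], [-1.57, 1.53], [-3.14, 3.14]. Speed limits (rad/s): [2.57, 2.57, 3.14, 3.14, 3.14, 3.14].

## Interface

Orientations are given as [roll, pitch, yaw] about the fixed x, y, z axes, in that order (R = Rz(yaw) Ry(pitch) Rx(roll)).
In Python, from cell import * gives the robot as it stands.
- The arm moves only by the shell command python3 -m crank 'ROWS' [OPENING]. ROWS is JSON, a list of rows, each a list of 6 numbers: the shift along the world's x, y, z as a fraction of full scale, then the turn, a rotation vector about the world's x, y, z as a fraction of full scale. A call has 1 to 12 rows; each row is the pose to reach, as a shift and turn from the pose commanded when the call began, turning the shorter way round; what a row does not reach only later rows make up. Full scale, the value 1, is 1000 mm for a shift and 180 degrees for a turn. A row lasts 1/10 s, in which the tool goes at most 50 mm and 8.59 degrees, less where a joint would pass 70% of its speed; a pose out of reach is approached as far as the arm can. A call with a number of a shift or a turn outside -1 to 1 is refused whole. A call with a gripper value outside its range is refused whole. OPENING is the closure, from 0 (fully open) to 1 (shut), set as the call begins (- or left out, the last holds). The fingers move at their own pace and stop on an object; the grip force is fixed at half the most. Time passes only in rows, so rows that repeat a pose let the fingers close. It gives the time, the measured TCP pose, the force, the opening and the grip force at its end, in the units of the state.
- read_state(): the state, without advancing time (a new reading comes with each control period).
- camera(name): name is "side" or "top"; returns a dict with "img" (400x640x3 uint8, red, green, blue), "vfov" (degrees; the focal length in pixels is half the picture's height over the tangent of half this angle, whatever the lens; pixels are square), "cx", "cy" (the principal point, pixels), "pose" (4x4, takes a point from camera to world coordinates). Camera axes: x right, y down, z forward; pixel columns grow to the right and rows downward; lengths in m; the calibration is good to about 2 mm. A picture is of the moment at which its call begins. There is no depth.
- finish_job(): hands the job in; it is judged then, once.
Trained networks look in the newest picture that a camera, given by its name, has taken for a name from the list of things; names that differ only in an ending like _2 or _b are one class to them, and where a whole thing is asked for, a point or a joint stands for the part that bears it (a point fixed in the world has none). Each returns a list of dicts, best first, with "confidence" (0 to 1); they miss things now and then, are a little off and sometimes report something else, mostly with a low value. They report only what shows in the picture. A call takes as long as a camera call. They do not tell look-alikes from the thing itself.
- recognise(camera, label): "extent" ([centre column, centre row, width, height] in pixels, round what is visible of it).
- silhouettes(camera, label): "mask" (400x640 bool, what is visible of it) and "extent" ([centre column, centre row, width, height] in pixels, round what is visible of it).
The state is a dict: "clock": time; "joint_pos": joint angles; "joint_velocities": joint speeds; "joint_torque": joint torques, N m; "tool_pos": TCP position; "eef_rot": TCP orientation; "ft_force": force on the tool from outside, world axes, zero at the start; "ft_torque": the same for the moment, N m; "grip_width": opening from 0.0 (shut) to 1.0 (fully open); "gripper_force": force on a finger pad.
Only numpy, scipy, OpenCV 4.12 (cv2) and the standard library are available. Lean on these libraries where they do the work, as an engineer would, in place of code of your own. Each camera call takes 0.05 s, during which the arm holds its last target. There are 200 camera calls.

## Working session

There is one attempt and no reset: what is moved stays moved. The work goes in short steps, Python scripts to look and compute and a shell command to move; the robot and the scene stay as the last step left them, time stands still between calls to the robot, and variables do not carry over. Pictures are saved under pics/ and viewed, at most 13 in all, crops included, and the job is handed in when it is done.

```bash
mkdir -p pics; ls
cat > h.py <<'E'
from cell import *
import numpy as np, cv2
def K(c):
    f=c["img"].shape[0]/2/np.tan(np.radians(c["vfov"])/2); return f
def proj(c,P):
    T=np.linalg.inv(c["pose"]); p=T[:3,:3]@np.asarray(P,float)+T[:3,3]; f=K(c)
    return np.array([c["cx"]+f*p[0]/p[2],c["cy"]+f*p[1]/p[2]])
def ray(c,u,v,z):
    f=K(c); d=c["pose"][:3,:3]@np.array([(u-c["cx"])/f,(v-c["cy"])/f,1]); o=c["pose"][:3,3]
    return o+d*(z-o[2])/d[2]
E
python3 - <<'E'
from h import *
import pickle
for n in("top","side"):
    c=camera(n); cv2.imwrite(f"pics/{n}0.png",c["img"][:,:,::-1]); pickle.dump(c,open(n+".pkl","wb"))
    print(n,c["vfov"],c["cx"],c["cy"],c["pose"].round(3).tolist())
    for l in["unit","flap","stud_top","pedal_pad","offcut_center","tray","bowl","toy","jar"]:
        print(l,[(round(r["confidence"],2),np.round(r["extent"]).tolist(),) for r in recognise(n,l)])
E
```

```text
pics
top 56.43040883794873 315.3156452279024 206.9128101898644 [[-0.024, -0.996, 0.091, 0.402], [-1.0, 0.024, -0.002, 0.008], [-0.0, -0.091, -0.996, 1.118], [0.0, 0.0, 0.0, 1.0]]
unit []
flap [(0.65, [363.0, 194.0, 79.0, 16.0]), (0.61, [278.0, 151.0, 62.0, 59.0])]
stud_top [(0.67, [339.0, 194.0, 20.0, 24.0])]
pedal_pad [(0.94, [284.0, 203.0, 21.0, 34.0])]
offcut_center [(0.87, [329.0, 236.0, 40.0, 44.0]), (0.82, [364.0, 163.0, 18.0, 30.0]), (0.64, [410.0, 279.0, 31.0, 14.0])]
tray [(0.89, [444.0, 203.0, 56.0, 70.0])]
bowl [(0.83, [181.0, 217.0, 45.0, 48.0]), (0.5, [328.0, 173.0, 160.0, 100.0])]
toy [(0.78, [240.0, 251.0, 30.0, 14.0])]
jar [(0.56, [376.0, 259.0, 18.0, 19.0])]
side 44.41311636632042 321.04604914723575 202.49456176590058 [[-0.664, -0.408, 0.627, -0.168], [-0.748, 0.386, -0.54, 0.592], [-0.022, -0.827, -0.561, 0.721], [0.0, 0.0, 0.0, 1.0]]
unit [(0.76, [294.0, 195.0, 179.0, 134.0])]
flap [(0.84, [351.0, 169.0, 61.0, 87.0])]
stud_top [(0.89, [342.0, 167.0, 20.0, 32.0])]
pedal_pad [(0.78, [291.0, 239.0, 49.0, 34.0])]
offcut_center [(0.66, [367.0, 239.0, 62.0, 56.0]), (0.56, [175.0, 318.0, 66.0, 64.0]), (0.5, [490.0, 209.0, 10.0, 5.0]), (0.46, [408.0, 175.0, 43.0, 43.0])]
tray [(0.84, [411.0, 173.0, 46.0, 52.0])]
bowl [(0.64, [177.0, 316.0, 67.0, 62.0]), (0.44, [286.0, 301.0, 28.0, 59.0]), (0.29, [419.0, 226.0, 10.0, 31.0])]
toy [(0.78, [286.0, 302.0, 25.0, 60.0])]
jar [(0.58, [420.0, 228.0, 12.0, 31.0])]
```

View pics/top0.png

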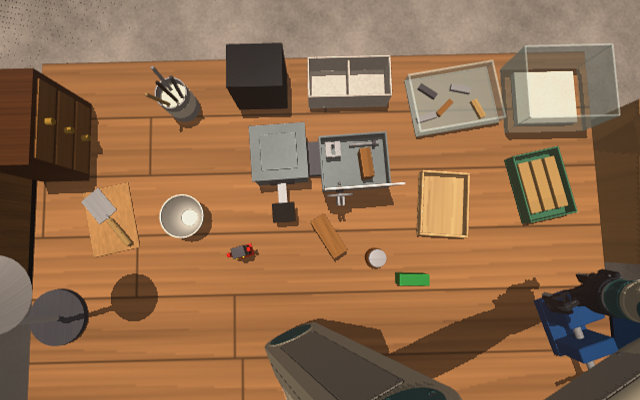

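View pics/side0.png

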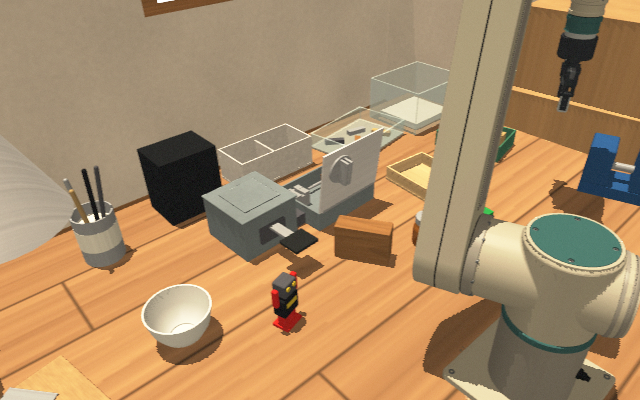

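Run:
```python
from h import *
import pickle
c=pickle.load(open("top.pkl","rb"))
i=c["img"][110:260,240:420]; cv2.imwrite("pics/crop.png",cv2.resize(i,None,fx=4,fy=4,interpolation=cv2.INTER_CUBIC)[:,:,::-1])
camera("top")
for l,z in[("offcut_center",.065),("tray",.04),("pedal_pad",.072),("jar",.075),("bowl",.075),("toy",.1),("stud_top",.15)]:
    for r in silhouettes("top",l):
        m=r["mask"].astype(np.uint8); p=np.argwhere(m)[:,::-1].astype(np.float32)
        W=np.array([ray(c,u,v,z)[:2] for u,v in p],np.float32)
        (a,b),(w,h),ang=cv2.minAreaRect(W)
        print(l,round(r["confidence"],2),np.round(p.mean(0)),"c",round(a,3),round(b,3),"wh",round(w,3),round(h,3),"ang",round(ang,1))
```

```text
offcut_center 0.94 [365. 162.] c 0.623 -0.141 wh 0.089 0.039 ang 6.0
offcut_center 0.61 [328. 235.] c 0.418 -0.028 wh 0.123 0.049 ang 31.5
offcut_center 0.59 [412. 278.] c 0.294 -0.26 wh 0.098 0.038 ang 86.0
tray 0.97 [443. 203.] c 0.503 -0.365 wh 0.15 0.191 ang 85.2
tray 0.71 [366. 163.] c 0.627 -0.146 wh 0.089 0.043 ang 7.3
pedal_pad 0.94 [283. 206.] c 0.515 0.1 wh 0.112 0.062 ang 6.3
jar 0.59 [375. 257.] c 0.354 -0.157 wh 0.058 0.053 ang 43.3
bowl 0.82 [181. 216.] c 0.481 0.383 wh 0.124 0.118 ang 88.6
toy 0.75 [241. 251.] c 0.379 0.214 wh 0.034 0.071 ang 9.9
stud_top 0.65 [340. 196.] c 0.525 -0.061 wh 0.028 0.057 ang 77.1
```

View pics/crop.png

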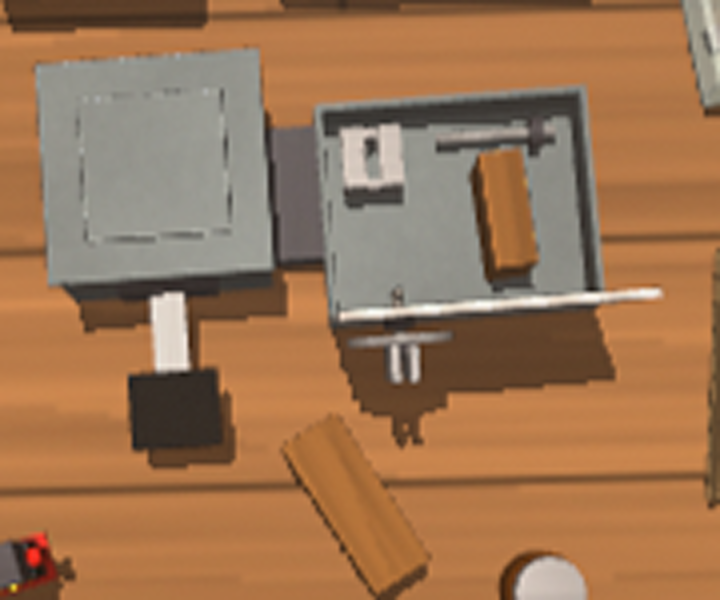

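Run:
```python
from h import *
import pickle
c=pickle.load(open("top.pkl","rb"))
px=np.array([(494,150),(523,148),(537,265),(508,270)])/4+[240,110]-.4
W=np.array([ray(c,u,v,.065) for u,v in px]);print(W.round(4).tolist(),W.mean(0))
q=np.load("q.npy");R=np.array([[np.cos(q[2]),np.sin(q[2])],[-np.sin(q[2]),np.cos(q[2])]])
print("unit frame",R@(W.mean(0)[:2]-q[:2]))
print(read_state())
```

```text
[[0.6678, -0.1356, 0.065], [0.6687, -0.1566, 0.065], [0.5833, -0.1634, 0.065], [0.5802, -0.1425, 0.065]] [ 0.62502601 -0.14951961  0.065     ]
unit frame [-0.00853299 -0.15742035]
{'clock': 1.4, 'joint_pos': array([-1.20743406e+00,  2.76391321e-01, -2.63975641e-02,  1.26796266e+00,
       -3.34292017e-05,  1.46737926e+00]), 'joint_velocities': array([ 1.91812069e-05, -1.73701962e-03, -2.31337201e-03,  2.61504172e-03,
       -7.38748836e-04,  1.75509397e-04]), 'joint_torque': array([ 1.79757946e-03, -4.45486557e+01,  2.95554775e+01,  9.43131090e-04,
       -6.40563144e-05, -2.49362877e-07]), 'tool_pos': array([ 0.28123505, -0.55816413,  0.23171984]), 'eef_rot': array([3.14155156e+00, 3.78739332e-05, 4.66779336e-01]), 'ft_force': array([-0.04899779, -0.1278156 ,  0.96002589]), 'ft_torque': array([-0.00417213,  0.01610849, -0.00528366]), 'gripper_force': 0.0, 'grip_width': 0.9976011676879092}
```

```bash
python3 -m crank '[[0.343,0.198,0.06,0,0,0.4],[0.343,0.198,0.06,0,0,0.5],[0.343,0.198,0.06,0,0,0.57],[0.343,0.198,0.06,0,0,0.57],[0.343,0.198,0.06,0,0,0.57],[0.343,0.198,0.06,0,0,0.57],[0.343,0.198,0.06,0,0,0.57],[0.343,0.198,0.06,0,0,0.57],[0.343,0.198,0.06,0,0,0.57],[0.343,0.198,0.06,0,0,0.57],[0.343,0.198,0.06,0,0,0.57],[0.343,0.198,0.06,0,0,0.57]]' 0.25
```

```text
clock: 2.6
tool_pos: [0.6245, -0.3598, 0.2915]
eef_rot: [-3.141, -0.0, 2.264]
ft_force: [-0.0, 0.1, -0.5]
grip_width: 0.748
gripper_force: 0.0
```

```bash
python3 -m crank '[[0,0.216,0,0,0,0.311],[0,0.216,0,0,0,0.311],[0,0.216,0,0,0,0.311],[0,0.216,0,0,0,0.311],[0,0.216,0,0,0,0.311],[0,0.216,0,0,0,0.311],[0,0.216,0,0,0,0.311],[0,0.216,-0.05,0,0,0.311],[0,0.216,-0.1,0,0,0.311],[0,0.216,-0.14,0,0,0.311],[0,0.216,-0.14,0,0,0.311],[0,0.216,-0.14,0,0,0.311]]'
python3 - <<'E'
from h import *
print(read_state()["joint_pos"].round(3))
a=camera("top")["img"]; b=camera("side")["img"]
i=np.vstack([a[80:330,250:550],b[60:310,250:550]]); cv2.imwrite("pics/a1.png",np.hstack([cv2.resize(a[110:260,270:470],(400,300)),cv2.resize(b[0:300,220:520],(400,400))[:300]])[:,:,::-1])
E
```

```text
clock: 3.8
tool_pos: [0.624, -0.1441, 0.1518]
eef_rot: [3.141, -0.001, -3.049]
ft_force: [0.5, 0.2, 0.4]
grip_width: 0.751
gripper_force: 0.0
[-0.328  0.353 -0.095  1.124 -0.    -0.421]
```

View pics/a1.png

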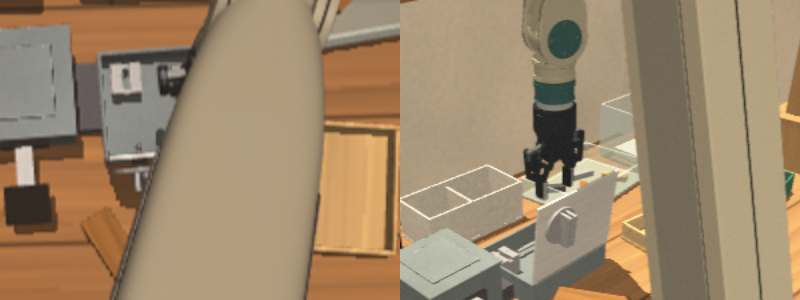

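The gripper (right half, ~555,180) hangs over the bay behind the flap, and the arm is far above the flap's edge, so the way down is clear.

```bash
python3 -m crank '[[0,0,-0.03,0,0,0],[0,0,-0.06,0,0,0],[0,0,-0.09,0,0,0],[0,0,-0.092,0,0,0],[0,0,-0.092,0,0,0]]' && python3 -m crank '[[0,0,0,0,0,0],[0,0,0,0,0,0],[0,0,0,0,0,0],[0,0,0,0,0,0],[0,0,0,0,0,0],[0,0,0,0,0,0]]' 1 && python3 -m crank '[[0,0,0.03,0,0,0],[0,0,0.06,0,0,0],[0,0,0.1,0,0,0],[0,0,0.13,0,0,0],[0,0,0.13,0,0,0],[0,0,0.13,0,0,0]]'
```

```text
clock: 4.4
tool_pos: [0.6256, -0.1446, 0.0617]
eef_rot: [-3.141, 0.002, -3.049]
ft_force: [0.4, 0.4, 0.9]
grip_width: 0.753
gripper_force: 0.0
clock: 5.0
tool_pos: [0.6264, -0.1447, 0.0628]
eef_rot: [-3.14, 0.004, -3.048]
ft_force: [-0.1, 0.7, 5.3]
grip_width: 0.332
gripper_force: 58.7
clock: 5.6
tool_pos: [0.6249, -0.1443, 0.1911]
eef_rot: [-3.14, 0.003, -3.049]
ft_force: [-0.9, 0.3, -1.3]
grip_width: 0.329
gripper_force: 59.3
```

```bash
python3 -m crank '[[0,-0.05,0,0,0,0],[0,-0.1,0,0,0,0],[-0.02,-0.15,0,0,0,0],[-0.06,-0.19,0,0,0,0],[-0.1,-0.221,0,0,0,0],[-0.122,-0.221,0,0,0,0],[-0.122,-0.221,-0.05,0,0,0],[-0.122,-0.221,-0.09,0,0,0],[-0.122,-0.221,-0.115,0,0,0],[-0.122,-0.221,-0.124,0,0,0],[-0.122,-0.221,-0.124,0,0,0],[-0.122,-0.221,-0.124,0,0,0]]' && python3 -m crank '[[0,0,0,0,0,0],[0,0,0,0,0,0],[0,0,0,0,0,0],[0,0,0,0,0,0]]' 0.25 && python3 -m crank '[[0,0,0.03,0,0,0],[0,0,0.07,0,0,0],[0,0,0.12,0,0,0],[0,0,0.17,0,0,0],[0,0,0.2,0,0,0],[0,0,0.2,0,0,0]]'
python3 - <<'E'
from h import *
c=camera("side"); 
for r in recognise("side","offcut_center"): print(r["confidence"],np.round(r["extent"]))
print(proj(c,[.503,-.365,.036]))
c=camera("top")
for r in recognise("top","offcut_center"): print(r["confidence"],np.round(r["extent"]))
print(proj(c,[.503,-.365,.066]))
E
```

```text
clock: 6.8
tool_pos: [0.5016, -0.3644, 0.0646]
eef_rot: [3.14, -0.001, -3.049]
ft_force: [0.6, 0.3, -1.6]
grip_width: 0.335
gripper_force: 68.2
clock: 7.2
tool_pos: [0.5025, -0.3653, 0.0659]
eef_rot: [-3.141, 0.0, -3.049]
ft_force: [0.0, -0.9, -0.0]
grip_width: 0.751
gripper_force: 0.0
clock: 7.8
tool_pos: [0.505, -0.3676, 0.2729]
eef_rot: [-3.132, 0.008, -3.049]
ft_force: [0.7, -0.4, -0.2]
grip_width: 0.754
gripper_force: 0.0
0.88 [366. 239.  62.  54.]
0.64 [342. 168.  23.  32.]
0.58 [415. 172.  10.  24.]
[426.76056883 174.02028409]
0.95 [327. 234.  39.  40.]
0.9 [410. 280.  35.  16.]
0.89 [444. 202.  23.  30.]
0.38 [324. 171. 156.  97.]
[446.02079275 202.06059589]
```

The offcut is in the tray. Next, bring the closed fingers in front of the flap.

```bash
python3 -m crank '[[-0.016,0.05,0,0,0,0],[-0.016,0.1,0,0,0,0],[-0.016,0.15,0,0,0,0],[-0.016,0.2,0,0,0,0],[-0.016,0.209,0,0,0,0],[-0.016,0.209,-0.03,0,0,0],[-0.016,0.209,-0.066,0,0,0],[-0.016,0.209,-0.066,0,0,0],[-0.016,0.209,-0.066,0,0,0]]' 1
python3 - <<'E'
import numpy as np
L=.13
for a in np.radians([90,80,70,60,50,40,30,20,10,5,0]):
    ux=-.08+L*np.cos(a)-.003*np.sin(a)-.011; z=.052+L*np.sin(a)+.003*np.cos(a)+.025
    print(round(np.degrees(a)),np.round([.6337+.9987*ux,-.1517+.0516*ux,z],3))
E
```

```text
clock: 8.9
tool_pos: [0.485, -0.156, 0.1983]
eef_rot: [3.14, -0.004, -3.049]
ft_force: [1.0, 0.1, 0.2]
grip_width: 0.001
gripper_force: 0.0
90 [ 0.54  -0.157  0.207]
80 [ 0.562 -0.155  0.206]
70 [ 0.584 -0.154  0.2  ]
60 [ 0.605 -0.153  0.191]
50 [ 0.624 -0.152  0.179]
40 [ 0.64  -0.151  0.163]
30 [ 0.654 -0.151  0.145]
20 [ 0.664 -0.15   0.124]
10 [ 0.67  -0.15   0.103]
5 [ 0.672 -0.15   0.091]
0 [ 0.673 -0.15   0.08 ]
```

```bash
python3 -m crank '[[0.015,0,0.002,0,0,0],[0.03,0,0.004,0,0,0],[0.045,0,0.004,0,0,0],[0.055,0.001,0.004,0,0,0],[0.066,0.002,0.003,0,0,0],[0.077,0.002,0.002,0,0,0],[0.088,0.003,0,0,0,0],[0.098,0.003,-0.003,0,0,0],[0.108,0.004,-0.007,0,0,0],[0.118,0.004,-0.011,0,0,0],[0.128,0.005,-0.017,0,0,0],[0.137,0.005,-0.024,0,0,0]]'
python3 - <<'E'
from h import *
b=camera("side")["img"]; print(read_state()["tool_pos"],read_state()["ft_force"])
cv2.imwrite("pics/a2.png",cv2.resize(b[50:250,220:480],None,fx=2.5,fy=2.5)[:,:,::-1])
E
```

```text
clock: 10.1
tool_pos: [0.6245, -0.151, 0.1753]
eef_rot: [3.142, 0.001, -3.048]
ft_force: [-0.5, 0.0, 2.0]
grip_width: -0.005
gripper_force: 0.9
[ 0.6250689  -0.15087737  0.17370569] [ 1.91302687 -0.76096876 -0.83722533]
```

View pics/a2.png

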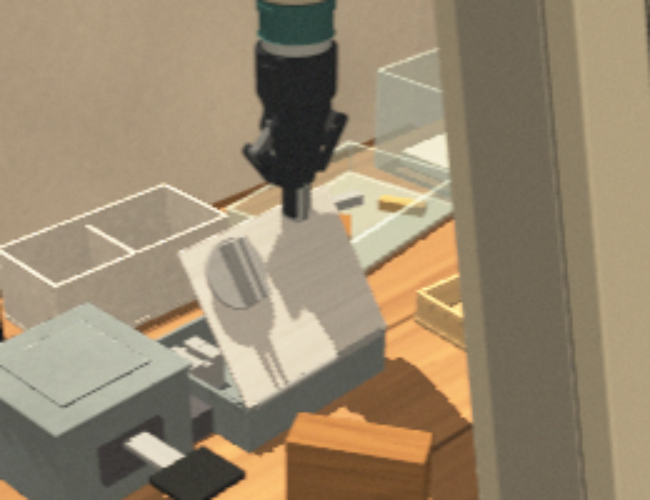

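```bash
python3 -m crank '[[0.009,0,-0.008,0,0,0],[0.016,0,-0.016,0,0,0],[0.023,0,-0.026,0,0,0],[0.029,0,-0.036,0,0,0],[0.034,0,-0.046,0,0,0],[0.039,0,-0.056,0,0,0],[0.042,0,-0.066,0,0,0],[0.045,0,-0.076,0,0,0],[0.047,0,-0.084,0,0,0],[0.048,0,-0.092,0,0,0],[0.048,0,-0.097,0,0,0],[0.048,0,-0.1,0,0,0]]'
python3 -m crank '[[0,0,0,0,0,0],[0,0,0,0,0,0]]'
```

```text
clock: 11.35
tool_pos: [0.6709, -0.151, 0.075]
eef_rot: [3.141, -0.001, -3.049]
ft_force: [0.6, 1.2, 1.1]
grip_width: -0.003
gripper_force: 0.5
clock: 11.55
tool_pos: [0.6709, -0.1511, 0.0756]
eef_rot: [3.141, -0.001, -3.049]
ft_force: [0.2, -0.3, 0.9]
grip_width: 0.004
gripper_force: 0.0
```

```bash
python3 -m crank '[[0,0,-0.002,0,0,0],[0,0,-0.004,0,0,0],[0,0,-0.004,0,0,0]]'
python3 - <<'E'
from h import *
b=camera("side")["img"]; print(read_state()["tool_pos"],read_state()["ft_force"])
cv2.imwrite("pics/a3.png",cv2.resize(b[100:260,220:440],None,fx=3,fy=3)[:,:,::-1])
E
```

```text
clock: 11.85
tool_pos: [0.6714, -0.1512, 0.0718]
eef_rot: [-3.141, 0.0, -3.049]
ft_force: [0.3, -0.3, 0.4]
grip_width: -0.005
gripper_force: 0.2
[ 0.67126429 -0.15117538  0.07173319] [-0.56031415 -0.819037    0.90992314]
```

View pics/a3.png

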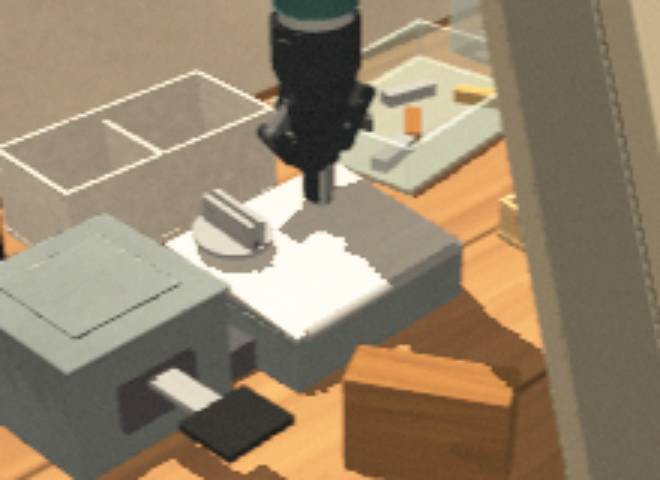

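```bash
python3 -m crank '[[0,0,-0.002,0,0,0],[0,0,-0.004,0,0,0],[0,0,-0.004,0,0,0]]'; python3 -m crank '[[0,0,-0.002,0,0,0],[0,0,-0.003,0,0,0],[0,0,-0.003,0,0,0]]'
```

```text
clock: 12.2
tool_pos: [0.6711, -0.1511, 0.0674]
eef_rot: [3.142, -0.0, -3.049]
ft_force: [0.1, -0.8, 1.4]
grip_width: 0.003
gripper_force: 0.2
clock: 12.5
tool_pos: [0.6711, -0.1511, 0.0644]
eef_rot: [3.141, -0.0, -3.049]
ft_force: [0.1, 0.4, 0.1]
grip_width: 0.002
gripper_force: 0.1
```

Run:
```python
from h import *
import pickle
s=pickle.load(open("side.pkl","rb")); q=np.load("q.npy")
for z in(.0467,.055,.06,.07):print(z,proj(s,[.671,-.151,z]))
def w(p):
    C,S=np.cos(q[2]),np.sin(q[2]); return np.array([q[0]+C*p[0]-S*p[1],q[1]+S*p[0]+C*p[1],p[2]])
fp=lambda a,L,y,h:w([-.08+L*np.cos(a)-h*np.sin(a),y,.052+L*np.sin(a)+h*np.cos(a)])
c=camera("side"); print([(r["confidence"],np.round(r["extent"],1)) for r in recognise("side","stud_top")])
cv2.imwrite("pics/a4.png",cv2.resize(c["img"][120:220,270:400],None,fx=6,fy=6,interpolation=cv2.INTER_CUBIC)[:,:,::-1])
for a in(0,.05,.1,.15,.2): print(a,[proj(s,fp(a,L,y,h)).round(1) for L,y,h in((.15,-.06,.044),(.09,-.06,.044),(.16,-.02,.003),(.16,-.22,.003))])
```

```text
0.0467 [326.09754219 175.66827117]
0.055 [326.04654748 172.98586598]
0.06 [326.01565114 171.36066746]
0.07 [325.95345597 168.08909949]
[(0.69, array([298.1, 174.8,  22.1,  19.5]))]
0 [array([288.4, 169.4]), array([304.5, 177.9]), array([274.9, 187.8]), array([330.1, 159.7])]
0.05 [array([288.8, 167.2]), array([305.1, 176.7]), array([274.8, 185.2]), array([330.2, 157.2])]
0.1 [array([289.4, 165. ]), array([305.7, 175.5]), array([274.7, 182.6]), array([330.3, 154.8])]
0.15 [array([290. , 162.9]), array([306.4, 174.4]), array([274.8, 180.1]), array([330.6, 152.4])]
0.2 [array([290.8, 161. ]), array([307.2, 173.4]), array([274.9, 177.6]), array([331., 150.])]
```

View pics/a4.png

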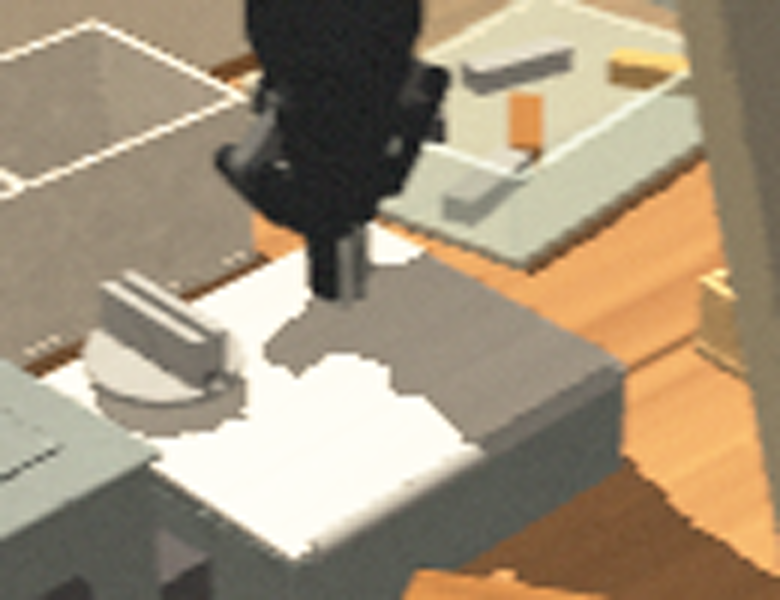

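```bash
python3 -m crank '[[0,0,-0.003,0,0,0],[0,0,-0.005,0,0,0],[0,0,-0.005,0,0,0]]'
python3 - <<'E'
from h import *
c=camera("side"); print([(r["confidence"],np.round(r["extent"],1)) for r in recognise("side","stud_top")])
m=c["img"]; cv2.imwrite("pics/a5.png",cv2.resize(m[120:220,270:400],None,fx=6,fy=6,interpolation=cv2.INTER_CUBIC)[:,:,::-1])
print(read_state()["joint_torque"],read_state()["joint_pos"])
E
```

```text
clock: 12.9
tool_pos: [0.6711, -0.1511, 0.0593]
eef_rot: [3.141, -0.0, -3.049]
ft_force: [-0.6, 0.1, 0.4]
grip_width: 0.004
gripper_force: 0.0
[(0.93, array([297.9, 176.9,  25.7,  20.8]))]
[ 4.66903963e-03 -5.29302049e+01  2.62208873e+01 -1.81168795e-02
  1.10639616e-03  1.59884581e-05] [-3.15393092e-01  5.08561099e-01 -7.06135451e-02  9.92440036e-01
 -1.27836620e-04 -4.08287132e-01]
```

View pics/a5.png

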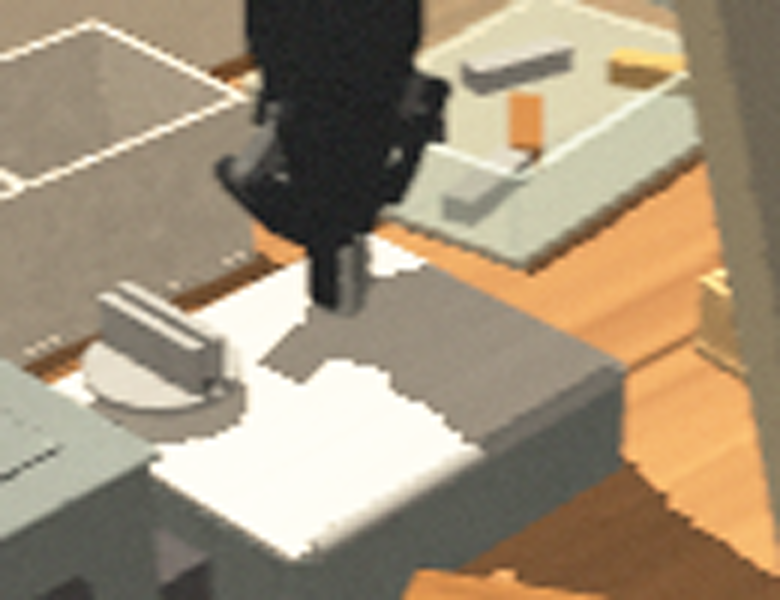

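The flap follows the finger down (stud cheeks' far end now around pixel 291,167.5, shut would be about 169). I keep pressing until it stops.

```bash
python3 -m crank '[[0,0,-0.003,0,0,0],[0,0,-0.004,0,0,0],[0,0,-0.004,0,0,0]]';python3 -m crank '[[0,0,-0.002,0,0,0],[0,0,-0.004,0,0,0],[0,0,-0.004,0,0,0]]'
```

```text
clock: 13.3
tool_pos: [0.6711, -0.1511, 0.0555]
eef_rot: [3.142, -0.0, -3.049]
ft_force: [0.0, 0.4, -0.1]
grip_width: 0.002
gripper_force: 0.0
clock: 13.6
tool_pos: [0.6712, -0.1512, 0.0553]
eef_rot: [-3.141, 0.0, -3.049]
ft_force: [-6.9, 1.6, 17.2]
grip_width: 0.004
gripper_force: 8.3
```

```bash
python3 -m crank '[[0,0,0.02,0,0,0],[0,0,0.05,0,0,0],[0,0,0.1,0,0,0],[0,0,0.14,0,0,0],[0,0,0.14,0,0,0]]' 0.5
python3 - <<'E'
from h import *
q=np.load("q.npy"); c=camera("side"); t=camera("top")
def w(p):
    C,S=np.cos(q[2]),np.sin(q[2]); return np.array([q[0]+C*p[0]-S*p[1],q[1]+S*p[0]+C*p[1],p[2]])
pts=[(.01,-.051,.096),(.07,-.051,.096),(.07,-.069,.096),(.01,-.069,.096)]
a=c["img"].copy()
S=5; o=np.array([270,120]); A=cv2.resize(a[120:220,270:400],None,fx=S,fy=S,interpolation=cv2.INTER_CUBIC)
P=lambda p:tuple(((proj(c,w(p))-o+.5)*S).astype(int).tolist())
for i in range(4): cv2.line(A,P(pts[i]),P(pts[(i+1)%4]),(255,0,0),1)
cv2.imwrite("pics/a6.png",A[:,:,::-1])
print([(r["confidence"],np.round(r["extent"],1)) for r in recognise("top","stud_top")],proj(t,w((.04,-.06,.085))))
E
```

```text
clock: 14.1
tool_pos: [0.6758, -0.1526, 0.2]
eef_rot: [-3.136, 0.013, -3.049]
ft_force: [1.3, 0.4, 1.5]
grip_width: 0.502
gripper_force: 0.0
[(0.84, array([332.4, 147.7,  26.3,  22.7]))] [333.59879922 145.81024402]
```

View pics/a6.png

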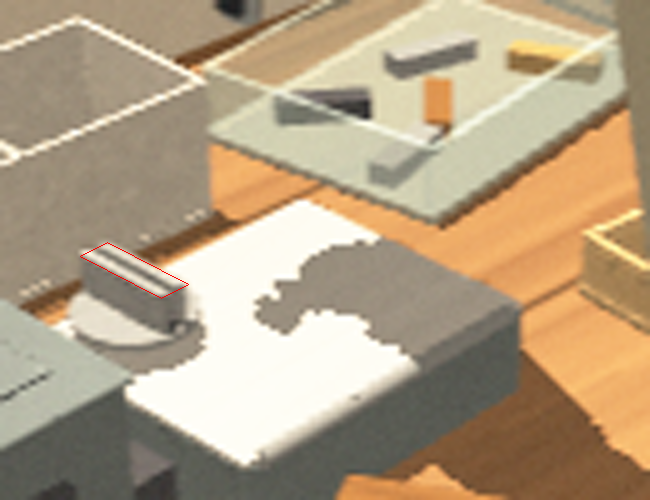

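The overlay lies right on the cheeks, so the flap is shut and the stud is where computed.

```bash
python3 -m crank '[[-0.003,0.04,-0.02,0,0,-0.013],[-0.003,0.08,-0.04,0,0,-0.013],[-0.003,0.102,-0.04,0,0,-0.013],[-0.003,0.102,-0.04,0,0,-0.013],[-0.003,0.102,-0.04,0,0,-0.013],[-0.003,0.102,-0.04,0,0,-0.013]]'
```

```text
clock: 14.85
tool_pos: [0.6679, -0.0499, 0.1508]
eef_rot: [-3.141, -0.001, -3.09]
ft_force: [0.3, 0.0, -0.3]
grip_width: 0.501
gripper_force: 0.0
```

```bash
python3 -m crank '[[0.0005,0,-0.02,0,0,0],[0.0005,0,-0.04,0,0,0],[0.0005,0,-0.05,0,0,0],[0.0005,0,-0.053,0,0,0],[0.0005,0,-0.053,0,0,0]]'; python3 -m crank '[[0,0,-0.003,0,0,0],[0,0,-0.003,0,0,0]]';python3 -m crank '[[0,0,-0.003,0,0,0],[0,0,-0.003,0,0,0]]'
```

```text
clock: 15.35
tool_pos: [0.6686, -0.0497, 0.0985]
eef_rot: [3.142, -0.001, -3.09]
ft_force: [-0.5, 1.0, -0.2]
grip_width: 0.499
gripper_force: 0.0
clock: 15.55
tool_pos: [0.6693, -0.0493, 0.0964]
eef_rot: [-3.141, 0.001, -3.09]
ft_force: [-0.2, -0.0, -0.1]
grip_width: 0.503
gripper_force: 0.0
clock: 15.75
tool_pos: [0.6687, -0.0491, 0.0928]
eef_rot: [-3.142, 0.0, -3.089]
ft_force: [-1.4, -0.2, -0.6]
grip_width: 0.502
gripper_force: 0.0
```

```bash
python3 -m crank '[[0,0,-0.004,0,0,0],[0,0,-0.004,0,0,0]]';python3 -m crank '[[0,0,-0.004,0,0,0],[0,0,-0.004,0,0,0]]'
python3 - <<'E'
from h import *
c=camera("side"); print(read_state()["ft_force"])
cv2.imwrite("pics/a7.png",cv2.resize(c["img"][110:220,240:370],None,fx=6,fy=5.4,interpolation=cv2.INTER_CUBIC)[:,:,::-1])
E
```

```text
clock: 15.95
tool_pos: [0.6683, -0.049, 0.0881]
eef_rot: [3.141, -0.001, -3.089]
ft_force: [0.7, -0.4, 0.2]
grip_width: 0.502
gripper_force: 0.0
clock: 16.15
tool_pos: [0.6682, -0.049, 0.0839]
eef_rot: [3.141, -0.001, -3.089]
ft_force: [-0.1, 0.0, -1.3]
grip_width: 0.502
gripper_force: 0.0
[0.04619951 0.70413688 0.27168897]
```

View pics/a7.png

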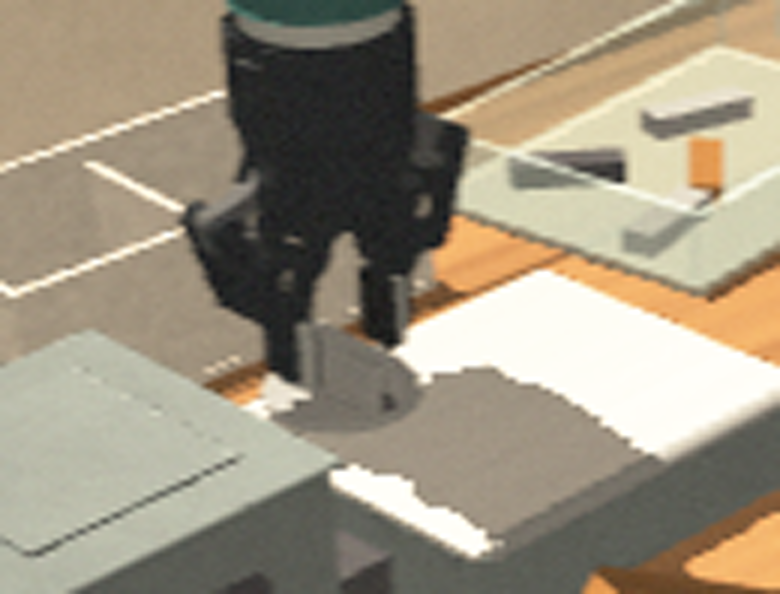

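The fingers straddle the cheeks (left tip at pixel ~287,180, just above the flange). Close on them and press.

```bash
python3 -m crank '[[0,-0.0005,-0.003,0,0,0],[0,-0.0005,-0.003,0,0,0],[0,-0.0005,-0.003,0,0,0],[0,-0.0005,-0.003,0,0,0],[0,-0.0005,-0.003,0,0,0],[0,-0.0005,-0.003,0,0,0]]' 1;python3 -m crank '[[0,0,-0.003,0,0,0],[0,0,-0.006,0,0,0],[0,0,-0.009,0,0,0],[0,0,-0.011,0,0,0],[0,0,-0.011,0,0,0],[0,0,-0.011,0,0,0]]'
```

```text
clock: 16.8
tool_pos: [0.6685, -0.0494, 0.0815]
eef_rot: [3.141, -0.0, -3.089]
ft_force: [-0.4, 1.7, -0.4]
grip_width: 0.195
gripper_force: 61.1
clock: 17.4
tool_pos: [0.6687, -0.0494, 0.0728]
eef_rot: [3.141, 0.0, -3.089]
ft_force: [-5.1, 2.5, 10.9]
grip_width: 0.188
gripper_force: 62.6
```

```bash
python3 -m crank '[[0,0,0,0,0,-0.04],[0,0,0,0,0,-0.085],[0,0,0,0,0,-0.13],[0,0,0,0,0,-0.175],[0,0,0,0,0,-0.22],[0,0,0,0,0,-0.265],[0,0,0,0,0,-0.31],[0,0,0,0,0,-0.355],[0,0,0,0,0,-0.4],[0,0,0,0,0,-0.44],[0,0,0,0,0,-0.475],[0,0,0,0,0,-0.507]]' && python3 -m crank '[[0,0,0,0,0,0],[0,0,0,0,0,0]]'
```

```text
clock: 18.6
tool_pos: [0.6694, -0.0485, 0.0731]
eef_rot: [3.14, -0.002, 1.598]
ft_force: [-2.8, 4.1, 10.4]
grip_width: 0.196
gripper_force: 62.6
clock: 18.8
tool_pos: [0.6695, -0.0485, 0.0731]
eef_rot: [3.14, -0.002, 1.602]
ft_force: [-3.2, 4.3, 10.6]
grip_width: 0.195
gripper_force: 62.6
```

```bash
python3 -m crank '[[0,0,0.003,0,0,0],[0,0,0.006,0,0,0],[0,0,0.007,0,0,0]]' && python3 -m crank '[[0,0,0,0,0,0],[0,0,0,0,0,0],[0,0,0,0,0,0],[0,0,0,0,0,0]]' 0.5 && python3 -m crank '[[0,0,0.01,0,0,0],[0,0,0.03,0,0,0],[0,0,0.07,0,0,0],[0,0,0.12,0,0,0],[0,0,0.17,0,0,0],[0,0,0.17,0,0,0],[0,0,0.17,0,0,0]]'
python3 - <<'E'
from h import *
q=np.load("q.npy"); c=camera("side")
def w(p):
    C,S=np.cos(q[2]),np.sin(q[2]); return np.array([q[0]+C*p[0]-S*p[1],q[1]+S*p[0]+C*p[1],p[2]])
a=c["img"]; S=5; o=np.array([240,120]); A=cv2.resize(a[120:230,240:370],None,fx=S,fy=S,interpolation=cv2.INTER_CUBIC)
P=lambda p:tuple(((proj(c,w(p))-o+.5)*S).astype(int).tolist())
for z,col in((.093,(255,0,0)),):
    pts=[(.031,-.03,z),(.049,-.03,z),(.049,-.09,z),(.031,-.09,z)]
    for i in range(4): cv2.line(A,P(pts[i]),P(pts[(i+1)%4]),col,1)
pp=[(-.137+dx,.095+dy,.072) for dx,dy in((-.0275,-.032),(.0275,-.032),(.0275,.032),(-.0275,.032))]
for i in range(4): cv2.line(A,P(pp[i]),P(pp[(i+1)%4]),(0,255,0),1)
cv2.imwrite("pics/a8.png",A[:,:,::-1]); print(w((-.137,.095,.072)))
E
```

```text
clock: 19.1
tool_pos: [0.6693, -0.0485, 0.0783]
eef_rot: [3.14, -0.002, 1.602]
ft_force: [0.8, 4.5, 0.3]
grip_width: 0.188
gripper_force: 61.3
clock: 19.5
tool_pos: [0.6687, -0.0502, 0.0774]
eef_rot: [-3.141, 0.001, 1.6]
ft_force: [0.7, 0.0, 0.1]
grip_width: 0.503
gripper_force: 0.0
clock: 20.2
tool_pos: [0.6703, -0.05, 0.2512]
eef_rot: [3.136, 0.001, 1.601]
ft_force: [-0.7, 0.2, -0.6]
grip_width: 0.499
gripper_force: 0.0
[0.48371284 0.09593994 0.072     ]
```

View pics/a8.png

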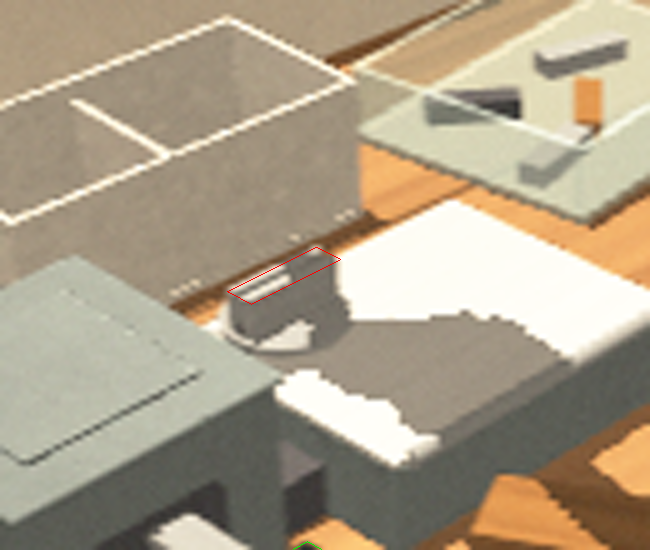

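Stud is turned across and sprung up to the 3 mm overlay. Now the pedal.

```bash
python3 -m crank '[[-0.04,0.03,0,0,0,0.045],[-0.08,0.06,0,0,0,0.09],[-0.12,0.09,0,0,0,0.135],[-0.16,0.12,0,0,0,0.18],[-0.192,0.145,0,0,0,0.225],[-0.192,0.145,0,0,0,0.27],[-0.192,0.145,-0.02,0,0,0.315],[-0.192,0.145,-0.04,0,0,0.36],[-0.192,0.145,-0.08,0,0,0.405],[-0.192,0.145,-0.12,0,0,0.45],[-0.192,0.145,-0.12,0,0,0.495],[-0.192,0.145,-0.12,0,0,0.495]]' 1; python3 -m crank '[[0,0,-0.02,0,0,0],[0,0,-0.03,0,0,0],[0,0,-0.03,0,0,0]]'; python3 -m crank '[[0,0,-0.01,0,0,0],[0,0,-0.015,0,0,0],[0,0,-0.015,0,0,0]]'
```

```text
clock: 21.45
tool_pos: [0.4734, 0.0951, 0.1243]
eef_rot: [-3.141, -0.008, -3.127]
ft_force: [1.0, -0.4, 0.6]
grip_width: -0.001
gripper_force: 0.0
clock: 21.75
tool_pos: [0.4751, 0.0952, 0.0963]
eef_rot: [-3.141, -0.004, -3.129]
ft_force: [0.6, 0.5, -0.5]
grip_width: -0.002
gripper_force: 0.0
clock: 22.05
tool_pos: [0.4762, 0.0953, 0.0821]
eef_rot: [-3.141, -0.001, -3.128]
ft_force: [0.0, 0.6, 0.1]
grip_width: 0.001
gripper_force: 0.0
```

```bash
python3 -m crank '[[0.002,0,-0.005,0,0,0],[0.003,0,-0.01,0,0,0],[0.003,0,-0.014,0,0,0],[0.003,0,-0.018,0,0,0],[0.003,0,-0.022,0,0,0],[0.004,0,-0.026,0,0,0],[0.004,0,-0.03,0,0,0],[0.004,0,-0.034,0,0,0],[0.005,0,-0.037,0,0,0],[0.005,0,-0.04,0,0,0],[0.005,0,-0.04,0,0,0]]'
python3 - <<'E'
from h import *
c=camera("side"); print(read_state()["ft_force"])
cv2.imwrite("pics/a9.png",cv2.resize(c["img"][100:280,190:390],None,fx=3,fy=3,interpolation=cv2.INTER_CUBIC)[:,:,::-1])
E
```

```text
clock: 23.15
tool_pos: [0.4827, 0.0955, 0.0437]
eef_rot: [3.141, 0.001, -3.127]
ft_force: [-2.2, -0.0, 9.1]
grip_width: 0.0
gripper_force: 4.5
[-1.67855644  1.00487765  7.41773984]
```

View pics/a9.png

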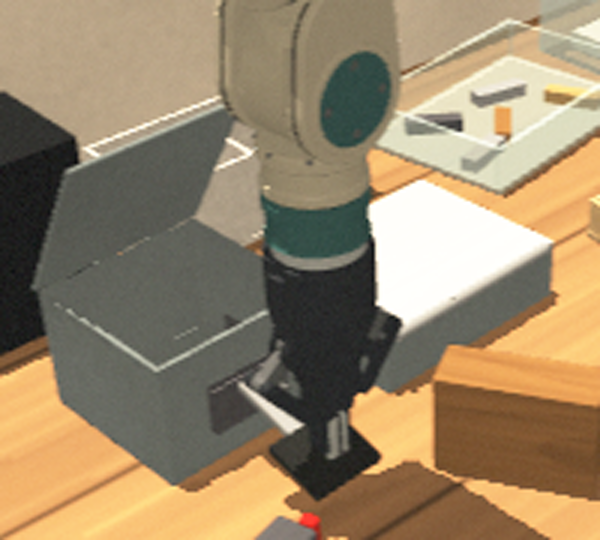

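Lid is up with the finger mid-pad. Press to the stop, hold, then ease back.

```bash
python3 -m crank '[[0,0,-0.002,0,0,0],[0,0,-0.004,0,0,0],[0,0,-0.004,0,0,0],[0,0,-0.004,0,0,0],[0,0,-0.004,0,0,0],[0,0,-0.004,0,0,0],[0,0,-0.004,0,0,0],[0,0,-0.004,0,0,0]]' && python3 -m crank '[[0,0,0.002,0,0,0],[0,0,0.004,0,0,0],[0,0,0.006,0,0,0],[0,0,0.008,0,0,0],[0,0,0.01,0,0,0],[0,0,0.012,0,0,0],[0,0,0.014,0,0,0],[0,0,0.016,0,0,0],[0,0,0.018,0,0,0],[0,0,0.02,0,0,0],[0,0,0.022,0,0,0],[0,0,0.024,0,0,0]]' && python3 -m crank '[[0,0,0.002,0,0,0],[0,0,0.004,0,0,0],[0,0,0.006,0,0,0],[0,0,0.008,0,0,0],[0,0,0.01,0,0,0],[0,0,0.012,0,0,0],[0,0,0.014,0,0,0],[0,0,0.016,0,0,0],[0,0,0.018,0,0,0],[0,0,0.02,0,0,0],[0,0,0.022,0,0,0],[0,0,0.024,0,0,0]]' && python3 -m crank '[[0,0,0.02,0,0,0],[-0.02,0,0.06,0,0,0],[-0.03,0,0.1,0,0,0],[-0.03,0,0.14,0,0,0],[-0.03,0,0.14,0,0,0],[-0.03,0,0.14,0,0,0],[-0.03,0,0.14,0,0,0]]'
python3 - <<'E'
from h import *
a=camera("top")["img"];b=camera("side")["img"]
cv2.imwrite("pics/a10.png",np.hstack([cv2.resize(a[100:300,150:490],(400,236)),cv2.resize(b[110:346,130:480],(400,236))])[:,:,::-1])
E
```

```text
clock: 24.0
tool_pos: [0.4831, 0.0956, 0.0423]
eef_rot: [3.141, 0.002, -3.127]
ft_force: [-7.9, -0.7, 27.6]
grip_width: -0.003
gripper_force: 14.2
clock: 25.2
tool_pos: [0.4804, 0.0954, 0.0629]
eef_rot: [-3.142, -0.003, -3.127]
ft_force: [-3.8, -0.1, 6.5]
grip_width: 0.001
gripper_force: 3.4
clock: 26.4
tool_pos: [0.4818, 0.0954, 0.0869]
eef_rot: [-3.142, 0.0, -3.127]
ft_force: [-0.0, -0.1, 0.2]
grip_width: -0.002
gripper_force: 0.0
clock: 27.1
tool_pos: [0.451, 0.0953, 0.2257]
eef_rot: [-3.141, -0.002, -3.127]
ft_force: [-0.2, 0.4, -0.1]
grip_width: 0.004
gripper_force: 0.0
```

View pics/a10.png

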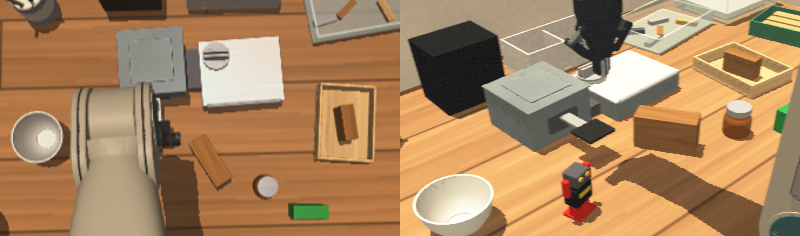

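All is in place: the offcut is in the tray (left half ~345,122), the flap is shut with the stud turned across (~215,55), the lid is down, and the toy, bowl and jar are where they were.

```bash
python3 -c "
from cell import *
print(finish_job())"
```

```text
the job is handed in; nothing more can be done
None
```

I did every step and handed the job in at about 27 s of the 67 s allowed: offcut in the tray, flap shut and locked, pedal pressed to its stop, held and eased back, with toy, bowl and jar looking undisturbed in the last pictures; no verdict came back.

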